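# Stir the oak galls under the bench magnifier

## Task

Take the stirrer whose handle matches the green dish out of its sloping tube and stir the oak galls under the magnifier with it: bring its tip down among them, close to the bottom, on the side of the dish's green ear, and sweep it clockwise (seen from above), midway between middle and wall, two full turns and back to the ear. Then put the stirrer fully back into the tube it came from. Keep all galls in the dish, leave the dish where it stands without pressing hard on it, and do not bump the magnifier or disturb the blue stirrer and the vials.

Things in the scene. Friction and masses are not known exactly. Their poses are not given: they have to be found in the camera images.
- green_stirrer: the green-handled stirrer, 205 mm, 120 g: straight steel rod 12 mm thick with rounded tip; green handle 16 x 16 mm square from 135 to 205 mm above the tip; balance point 80 mm from the tip. Origin at the tip, z along the rod to the handle, y across a handle face. Starts in either of the rack's tubes, leaning 25 degrees from vertical, handle up and towards the robot
- green_grip (a point): middle of the green handle, on the rod's axis 170 mm from the tip
- blue_stirrer: the blue-handled stirrer, 205 mm, 120 g: straight steel rod 12 mm thick with rounded tip; blue handle 16 x 16 mm square from 135 to 205 mm above the tip; balance point 80 mm from the tip. Origin at the tip, z along the rod to the handle, y across a handle face. Starts in either of the rack's tubes, leaning 25 degrees from vertical, handle up and towards the robot
- blue_grip (a point): middle of the blue handle, on the rod's axis 170 mm from the tip
- rack: wooden rack fixed to the table, base 150 x 190 x 14 mm, origin under it, z up, with two grey square tubes 120 mm apart along y, both leaning 25 degrees from vertical towards -x (the robot). Tubes 26 mm square inside, 34 outside, 92 mm deep, turned corner down: a stirrer lies in the V. Floor centres at (53, -60 or 60, 25) mm; tip of a stirrer lying home at (44, -60 or 60, 21) mm
- dish: round white ceramic dish with a green band and one flat green ear on its rim, loose, 0.6 kg. 168 mm across, 40 mm high, inside 157 mm across at the floor, 159 at the rim; floor 5 mm thick. The ear (32 mm wide, reaching 111 mm from the middle) marks where stirring starts. Origin in the middle of the underside, z up, x points to the ear; clockwise from above goes x, -y, -x, y
- magnifier: bench magnifier fixed to the table; its lens disc hangs over the far half of the dish. Origin on the table, within 10 mm of the dish's middle; x level, away from the robot, to its grey foot (100 x 150 x 20 mm, x = 130 to 230 mm). Post 16 mm thick at x = 190 mm, 210 mm high; a boom joins its top to the disc
- lens (a point): centre of the lens disc's underside, 174 mm above the table, 60 mm along the magnifier's x from its origin. The disc (black ring, clear lens) is 134 mm across and 19 mm thick, so its near edge is 7 mm nearer the robot than the magnifier's origin
- mouth0 (a point): centre of the mouth of the rack's tube at its -y side, 109 mm above the table
- mouth1 (a point): centre of the mouth of the rack's tube at its +y side, 109 mm above the table
- vial0: sample vial, 40 mm across, 70 mm high, clear with a white cap and green moss inside, loose, bystander; origin under its base
- vial1: sample vial, 40 mm across, 70 mm high, clear with a white cap and brown moss inside, loose, bystander; origin under its base
- gall0: oak gall in the dish: a hard dark brown ball 24 to 25 mm thick, 15 g, loose; origin at its middle
- gall1: oak gall in the dish: a hard mid brown ball 24 to 25 mm thick, 15 g, loose; origin at its middle
- gall2: oak gall in the dish: a hard pale ball 24 to 25 mm thick, 15 g, loose; origin at its middle
- gall3: oak gall in the dish: a hard dark brown ball 24 to 25 mm thick, 15 g, loose; origin at its middle
- gall4: oak gall in the dish: a hard mid brown ball 24 to 25 mm thick, 15 g, loose; origin at its middle
- gall5: oak gall in the dish: a hard pale ball 24 to 25 mm thick, 15 g, loose; origin at its middle
- gall6: oak gall in the dish: a hard dark brown ball 24 to 25 mm thick, 15 g, loose; origin at its middle
- gall7: oak gall in the dish: a hard mid brown ball 24 to 25 mm thick, 15 g, loose; origin at its middle
Mind the look-alikes: they are no part of the job. Several things look just like the dish: the one meant starts farthest to the robot's right. Leave any yellow look-alike of the green_stirrer alone.

How it is judged:
By the outcome, as a careful person would: the job done as asked, in the order asked, and still so for the second after the job is handed in, with the robot touching nothing.
It also fails if it takes over 72 s, if anything falls off the work surface, if the arm or the gripper's body presses on something with over 40 N, if the wrist force passes 120 N, or if a joint passes its speed limit or range.

## Robot

A 7-joint arm with a two-finger parallel gripper is mounted at the origin on the work surface. World frame = base frame: x ahead of the robot, y to its left, z up, the work surface at z = 0. Lengths are in m, angles in rad, forces in N, time in s.
With the tool pointing down it reaches from about 0.425 to 0.925 m from the base axis. Payload 6.8 kg.
Tool frame: the origin (TCP) lies on the centre line of the jaws, within the pads' length; the fingertips stand 8 mm ahead of it and the grasp point (between the pads) lies 11 mm behind it; z points along the fingers, y is the line along which they close (so a half turn about z gives the same grasp; the last joint's range is limited). The gripper opens to 85 mm and grips with 20 to 120 N. Pads are 22 mm wide; open, the fingers measure 114 mm over their backs; the gripper's body (76 mm by 85 mm) begins 54 mm behind the grasp point. The pads swing forward as they close: fully open they stand 13 mm farther back than shut.
Start: joints at [0.995, 0.477, 0.022, 1.555, -0.011, 1.109, -0.083], TCP at [0.304, -0.602, 0.239] pointing down, gripper open.
Joint ranges: [-2.96, 2.96], [-0.34, 2.1], [-1.41, 1.46], [0.24, 2.44], [-1.37, 4.51], [0.17, 1.92], [-2.96, 2.96]. Speed limits (rad/s): [2.39, 2.39, 3.14, 3.14, 3.14, 3.14, 3.14].

## Interface

Orientations are given as a rotation vector (axis times angle).
In Python, from bench import arm gives the robot as it stands. The module is installed in compiled form; this text tells all that it offers.
- The arm moves only by the tool carry_out, never from a script. Its argument "targets" is a list of rows, each an object with "gripper": the closure, from -1 (fully open) to 1 (shut); "linear": the shift along the world's x, y, z in m, a list of three; "yaw": the turn about the world's z in rad. A call has 1 to 20 rows; each row shifts and turns the commanded pose from where the row before left it; what a row does not reach is not made up. A row lasts 1/12 s, in which the tool goes at most 41.7 mm and 7.16 degrees, less where a joint would pass 70% of its speed; a pose out of reach is approached as far as the arm can. A call is refused whole if a number of a shift passes 0.0417 or a number of a turn 0.125, either way. A call with a gripper value outside its range is refused whole. The fingers move at their own pace and stop on an object; the grip force is fixed at half the most. Time passes only in rows, so rows that do not move let the fingers close. It gives the time, the measured TCP pose, the force, the opening and the grip force at its end, in the units of the state.
- arm.sense(): the state, without advancing time (a new reading comes with each control period).
- arm.camera(name): name is "side" or "top"; returns the picture (400x640x3 uint8, blue, green, red); there is no depth.
- arm.camera_info(name): a dict with "fx", "fy", "cx", "cy" (pixels), "k1" (the pictures are not rectified: a ray, as slopes to the right and down, at radius r is drawn at 1 + k1 r^2 times it, then the intrinsics apply), "R" (3x3) and "t" (3): a world point X has camera coordinates R X + t. Camera axes: x right, y down, z forward; pixel columns grow to the right and rows downward; lengths in m; the calibration is good to about 2 mm. A picture is of the moment at which its call begins. camera_info takes no time and is no camera call.
- arm.finish_job(): hands the job in; it is judged then, once.
The state is a dict: "time": time; "q": joint angles; "dq": joint speeds; "tau": joint torques, N m; "tcp_pos": TCP position; "tcp_rot": TCP orientation; "ft_force": force on the tool from outside, world axes, zero at the start; "torque": the same for the moment, N m; "opening": opening from 0.0 (shut) to 1.0 (fully open); "finger_force": force on a finger pad.
Only numpy, scipy, OpenCV 4.12 (cv2) and the standard library are available. Lean on these libraries where they do the work, as an engineer would, in place of code of your own. Each camera call takes 0.05 s, during which the arm holds its last target. There are 200 camera calls.

## Working session

There is one attempt and no reset: what is moved stays moved. The work goes in short steps, Python scripts to look and compute and a tool call to move; the robot and the scene stay as the last step left them, time stands still between calls to the robot, and variables do not carry over. Pictures are saved under pics/ and viewed, at most 11 in all, crops included, and the job is handed in when it is done.

Besides the shell and the picture viewer there is one more tool, called after "Call:" as name(argument=value, ...) on one line, values as JSON. carry_out: Moves the arm, as the interface text tells. Its arguments: {"type":"object","properties":{"targets":{"type":"array","items":{"type":"object","properties":{"gripper":{"type":"number"},"linear":{"type":"array","items":{"type":"number"}},"yaw":{"type":"number"}}}}},"required":["targets"]}

```bash
mkdir -p pics
python3 - <<'E'
from bench import arm
import cv2
for n in("side","top"):
    cv2.imwrite(f"pics/{n}0.png",arm.camera(n)); print(n,arm.camera_info(n))
s=arm.sense(); print({k:s[k] for k in("time","tcp_pos","tcp_rot","ft_force","opening")})
E
```

```text
side {'fx': 389.13134096375825, 'fy': 389.13134096375825, 'cx': 322.21756083364636, 'cy': 199.51037965225976, 'k1': -0.09286514847419797, 'R': array([[-0.74327965, -0.66880446,  0.01536069],
       [-0.34084873,  0.35884697, -0.8689367 ],
       [ 0.57563661, -0.65109864, -0.4946848 ]]), 't': array([0.41218365, 0.31709568, 0.74033344])}
top {'fx': 436.48805196828994, 'fy': 436.48805196828994, 'cx': 318.0315670134159, 'cy': 196.18851542436812, 'k1': -0.04262155250039724, 'R': array([[-0.02823547, -0.99958766, -0.00522223],
       [-0.99447912,  0.0286186 , -0.10095672],
       [ 0.10106455,  0.00234283, -0.99487711]]), 't': array([0.02066575, 0.58522451, 1.21540347])}
{'time': 0.1, 'tcp_pos': array([ 0.30412281, -0.60204404,  0.23844728]), 'tcp_rot': array([-3.05456397e+00, -7.27749675e-01,  7.71828218e-04]), 'ft_force': array([ 0.1526437 , -0.26382308, -0.26202254]), 'opening': 1.0018498668034965}
```

View pics/side0.png

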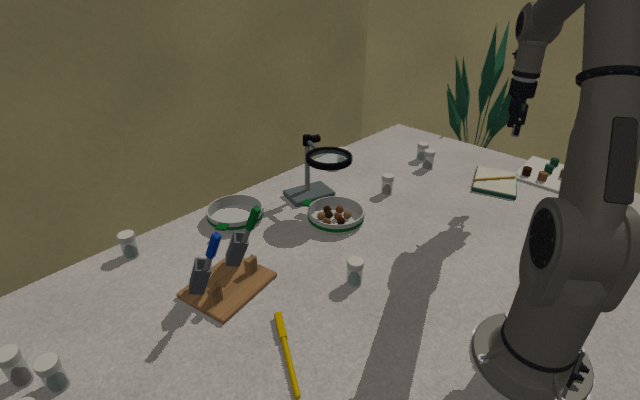

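View pics/top0.png

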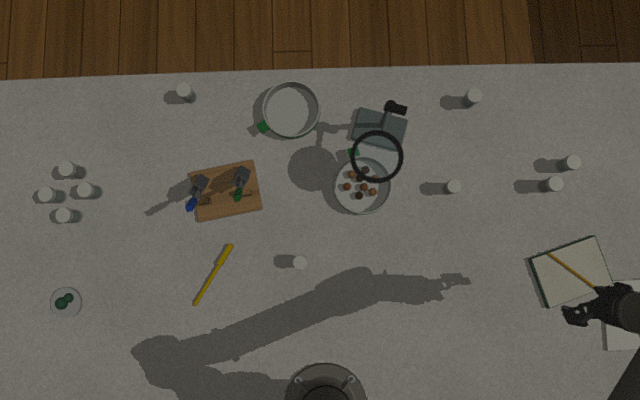

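```bash
cat > h.py <<'E'
import cv2, numpy as np
from bench import arm
def crop(src,dst,x0,y0,x1,y1,s):
    im=cv2.imread(src) if isinstance(src,str) else src
    c=cv2.resize(im[y0:y1,x0:x1],None,fx=s,fy=s,interpolation=cv2.INTER_CUBIC)
    c=cv2.convertScaleAbs(c,alpha=1.5)
    for x in range(-(-x0//10)*10,x1,10):
        cv2.line(c,(int((x-x0+.5)*s),0),(int((x-x0+.5)*s),8 if x%50 else 20),(0,255,255),1)
        if x%20==0: cv2.putText(c,str(x),(int((x-x0)*s)+3,12),0,.35,(0,255,255),1)
    for y in range(-(-y0//10)*10,y1,10):
        cv2.line(c,(0,int((y-y0+.5)*s)),(8,int((y-y0+.5)*s)),(0,255,255),1)
        if y%20==0: cv2.putText(c,str(y),(10,int((y-y0)*s)+6),0,.35,(0,255,255),1)
    cv2.imwrite(dst,c)
def mats(n):
    i=arm.camera_info(n); K=np.array([[i["fx"],0,i["cx"]],[0,i["fy"],i["cy"]],[0,0,1.]])
    return K,np.array([i["k1"],0,0,0.]),i["R"],i["t"]
def proj(n,X):
    K,d,R,t=mats(n); return cv2.projectPoints(np.array(X,float).reshape(-1,1,3),cv2.Rodrigues(R)[0],t,K,d)[0].reshape(-1,2)
def ray(n,p):
    K,d,R,t=mats(n); u=cv2.undistortPoints(np.array(p,float).reshape(-1,1,2),K,d).reshape(-1,2)
    return -R.T@t, np.c_[u,np.ones(len(u))]@R
def atz(n,p,z):
    c,r=ray(n,p); return c+r*((z-c[2])/r[:,2])[:,None]
def tri(ps,pt):
    c1,r1=ray("side",ps); c2,r2=ray("top",pt); out=[]
    for a,b in zip(r1,r2):
        s=np.linalg.lstsq(np.c_[a,-b],c2-c1,rcond=None)[0]; A=c1+s[0]*a;B=c2+s[1]*b
        out.append(np.r_[(A+B)/2,np.linalg.norm(A-B)])
    return np.array(out)
E
python3 - <<'E'
from h import *
crop("pics/top0.png","pics/c1.png",180,90,415,230,3.4)
crop("pics/side0.png","pics/c2.png",172,125,372,322,3)
E
```

```text
(no output)
```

View pics/c1.png

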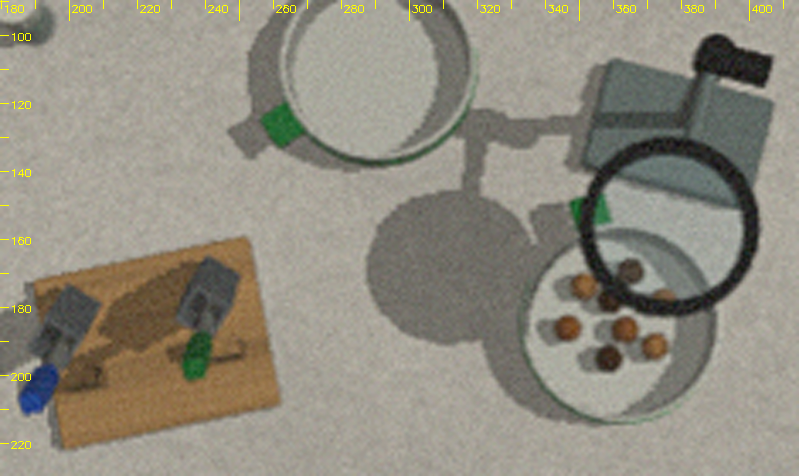

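View pics/c2.png

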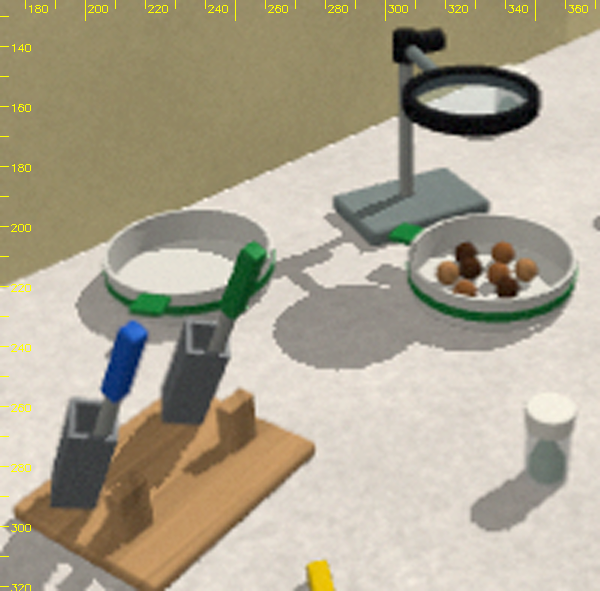

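Run:
```python
from h import *
from scipy.optimize import least_squares
T=lambda u,v:(180+u/3.4-.5,90+v/3.4-.5); S=lambda u,v:(172+u/3-.5,125+v/3-.5)
def rz(a):c,s=np.cos(a),np.sin(a);return np.array([[c,-s,0],[s,c,0],[0,0,1]])
# rack corners: top camera up=+x,left=+y
cor=np.array([[75,95,14],[75,-95,14],[-75,-95,14],[-75,95,14]])/1e3
pt=[T(35,283),T(247,238),T(281,403),T(60,446)]
ps=[S(15,510),S(313,447),S(153,588)]
def W(p,L): return L@rz(p[2]).T+[p[0],p[1],0]
f=lambda p:np.r_[(proj("top",W(p,cor))-pt).ravel(),(proj("side",W(p,cor[[0,2,3]]))-ps).ravel()]
r=least_squares(f,[.5,.25,.2],loss="soft_l1");print("rack",r.x,np.round(f(r.x),1))
p=r.x
np.save("rack.npy",p)
a=np.radians(25);ax=np.array([-np.sin(a),0,np.cos(a)])
for s,n in((-60,"m0"),(60,"m1")):
    tip=np.array([44,s,21])/1e3
    g=W(p,np.array([tip+ax*d for d in(0,.135,.170,.205)]))
    print(n,g.round(4).tolist(),proj("top",g).round(1).tolist(),proj("side",g).round(1).tolist())
print("handle tri end/bottom",tri([S(255,248),S(232,312),S(133,328),S(113,398)],[T(195,373),T(205,338),T(33,408),T(48,370)]))
d=atz("top",[T(617.5,325),T(575,198),T(606,215)],.04);print("dish",d)
ds=atz("side",[S(492,251)],.04);print("dish side",ds)
print("ear tri",tri([S(403,233)],[T(588,212)]))
print("lens tri",tri([S(471,100)],[T(669,227)]), atz("top",[T(669,227)],.19))
print("galls",atz("top",[T(*q) for q in[(630,271),(584,285),(610,298),(663,297),(567,327),(624,328),(654,346),(607,357)]],.018).round(3))
```

```text
rack [0.61081461 0.2728258  0.18194791] [-1.2 -0.2  0.1 -0.5  0.1  1.1  0.7  2.2 -2.3 -1.3  1.1 -2.  -0.4  0.3]
m0 [[0.6649, 0.2218, 0.021], [0.6088, 0.2115, 0.1434], [0.5943, 0.2088, 0.1751], [0.5797, 0.2061, 0.2068]] [[242.1, 171.4], [237.9, 185.2], [236.7, 189.3], [235.3, 193.6]] [[230.5, 260.0], [243.4, 226.3], [247.2, 216.3], [251.2, 205.9]]
m1 [[0.6432, 0.3398, 0.021], [0.5871, 0.3295, 0.1434], [0.5726, 0.3268, 0.1751], [0.558, 0.3241, 0.2068]] [[201.6, 180.0], [192.9, 194.8], [190.3, 199.2], [187.5, 203.8]] [[194.5, 287.4], [204.5, 253.2], [207.5, 243.1], [210.7, 232.3]]
handle tri end/bottom [[5.65907168e-01 2.02449711e-01 2.07638777e-01 3.24951216e-04]
 [5.98329295e-01 2.06189103e-01 1.39767937e-01 2.87265869e-03]
 [5.44417856e-01 3.20483037e-01 2.07603702e-01 1.80875702e-03]
 [5.77205244e-01 3.27707965e-01 1.37900170e-01 3.42764336e-03]]
dish [[ 0.61263903 -0.11907402  0.04      ]
 [ 0.72133759 -0.08748353  0.04      ]
 [ 0.70605784 -0.11301584  0.04      ]]
dish side [[ 0.61756562 -0.12830744  0.04      ]]
ear tri [[ 0.71024728 -0.09787461  0.03643795  0.00122304]]
lens tri [[ 0.66662111 -0.14666622  0.18229399  0.00133494]] [[ 0.66567504 -0.14520723  0.19      ]]
galls [[ 0.661 -0.134  0.018]
 [ 0.65  -0.094  0.018]
 [ 0.639 -0.116  0.018]
 [ 0.638 -0.161  0.018]
 [ 0.615 -0.078  0.018]
 [ 0.613 -0.127  0.018]
 [ 0.597 -0.151  0.018]
 [ 0.588 -0.111  0.018]]
```

Run:
```python
from h import *
from scipy.optimize import least_squares
T=lambda u,v:(180+u/3.4-.5,90+v/3.4-.5); S=lambda u,v:(172+u/3-.5,125+v/3-.5)
th=np.linspace(0,2*np.pi,180); C=np.c_[np.cos(th),np.sin(th),0*th]
def ext(n,c,r,zs):
    P=np.vstack([proj(n,C*r+[c[0],c[1],z]) for z in zs]); return np.r_[P.min(0),P.max(0)]
mt=np.r_[T(519,228),T(716,423)]; ms=np.r_[S(408,213),S(577,322)]
f=lambda c:np.r_[ext("top",c,.084,(.0,.04))-mt,ext("side",c,.084,(.0,.04))-ms]
r=least_squares(f,[.61,-.12]);print("dish",r.x,f(r.x).round(1))
mt2=np.r_[T(579,138),T(760,316)]; ms2=np.r_[S(402,66),S(541,136)]
g=lambda c:np.r_[ext("top",c,.067,(.174,.193))-mt2,ext("side",c,.067,(.174,.193))-ms2]
q=least_squares(g,[.66,-.145]);print("lens",q.x,g(q.x).round(1))
out={}
for n,(bx) in(("top",{"g":(228,182,250,205),"b":(180,192,202,215)}),("side",{"g":(240,200,265,235),"b":(200,228,225,262)})):
    im=cv2.imread(f"pics/{n}0.png").astype(int)
    for k,(x0,y0,x1,y1) in bx.items():
        B,G,R=np.moveaxis(im[y0:y1,x0:x1],2,0)
        m=(G-np.maximum(R,B)>18) if k=="g" else (B-np.maximum(R,G)>18)
        nn,l,st,ce=cv2.connectedComponentsWithStats(m.astype(np.uint8)); i=1+st[1:,4].argmax()
        ys,xs=np.nonzero(l==i); out[n,k]=ce[i]+[x0,y0]; 
        c0,e=cv2.PCACompute(np.c_[xs,ys].astype(np.float32),None)[:2]; print(n,k,out[n,k].round(1),st[i],e[0])
t=tri([out["side","g"],out["side","b"]],[out["top","g"],out["top","b"]]);print(t)
d=t[1]-t[0];print("sep",np.hypot(*d[:2]),"yaw",np.degrees(np.arctan2(-d[0],d[1])))
```

```text
dish [ 0.6153125  -0.12351873] [ 0.5 -1.6  2.1  0.6 -0.8 -0.2 -0.5  4.6]
lens [ 0.66630106 -0.14633886] [-0.2 -0.5  0.6  0.9 -0.3 -0.7 -0.3  0.5]
top g [237.6 194.6] [ 6  6  8 13 68] [-0.3110382   0.95039743]
top b [191. 204.] [  6   5  11  15 108] [-0.5046771   0.86330813]
side g [252.7 218. ] [  0   5  24  26 249] [-0.51900697  0.85477   ]
side b [213.  244.6] [  6   4  15  27 242] [-0.30758652  0.9515201 ]
[[0.57990057 0.20569529 0.1756739  0.0016661 ]
 [0.55941684 0.3237568  0.17658576 0.00200269]]
sep 0.11982530602405303 yaw 9.842862138036223
```

Candidates for the stirrer (top view): green handle (237,194), blue (191,204), yellow lying (213,275). I choose the green one in the -y tube. Candidates for the dish: gall dish (361,185) and empty dish (291,110). I choose the gall dish, farthest right. The close crops confirm both, and the ear is at the far side, near (354,152).

Call:
carry_out(targets=[{"gripper": -1, "linear": [0.01, 0.029, 0.002], "yaw": -0.0105}, {"gripper": -1, "linear": [0.01, 0.029, 0.002], "yaw": -0.0105}, {"gripper": -1, "linear": [0.01, 0.029, 0.002], "yaw": -0.0105}, {"gripper": -1, "linear": [0.01, 0.029, 0.002], "yaw": -0.0105}, {"gripper": -1, "linear": [0.01, 0.029, 0.002], "yaw": -0.0105}, {"gripper": -1, "linear": [0.01, 0.029, 0.002], "yaw": -0.0105}, {"gripper": -1, "linear": [0.01, 0.029, 0.002], "yaw": -0.0105}, {"gripper": -1, "linear": [0.01, 0.029, 0.002], "yaw": -0.0105}, {"gripper": -1, "linear": [0.01, 0.029, 0.002], "yaw": -0.0105}, {"gripper": -1, "linear": [0.01, 0.029, 0.002], "yaw": -0.0105}, {"gripper": -1, "linear": [0.01, 0.029, 0.002], "yaw": -0.0105}, {"gripper": -1, "linear": [0.01, 0.029, 0.002], "yaw": -0.0105}, {"gripper": -1, "linear": [0.01, 0.029, 0.002], "yaw": -0.0105}, {"gripper": -1, "linear": [0.01, 0.029, 0.002], "yaw": -0.0105}, {"gripper": -1, "linear": [0.01, 0.029, 0.002], "yaw": -0.0105}, {"gripper": -1, "linear": [0.01, 0.029, 0.002], "yaw": -0.0105}, {"gripper": -1, "linear": [0.01, 0.029, 0.002], "yaw": -0.0105}, {"gripper": -1, "linear": [0.01, 0.029, 0.002], "yaw": -0.0105}, {"gripper": -1, "linear": [0.01, 0.029, 0.002], "yaw": -0.0105}, {"gripper": -1, "linear": [0.01, 0.029, 0.002], "yaw": -0.0105}])

```text
time: 1.77
tcp_pos: [0.5043, -0.0211, 0.2792]
tcp_rot: [3.116, 0.403, -0.001]
ft_force: [1.3, -0.6, -0.0]
opening: 0.997
finger_force: 0.0
```

Run:
```python
from h import *
T0,S0=cv2.imread("pics/top0.png"),cv2.imread("pics/side0.png")
th=np.linspace(0,2*np.pi,60); C=np.c_[np.cos(th),np.sin(th),0*th]; c=np.array([.6153,-.1235,0]);a=np.radians(15)
e=np.array([[.084,.016],[.111,.016],[.111,-.016],[.084,-.016]]);e=np.c_[e[:,0]*np.cos(a)-e[:,1]*np.sin(a),e[:,0]*np.sin(a)+e[:,1]*np.cos(a),0*e[:,0]+.038]+c
out=[]
for n,im,x0,y0,x1,y1 in(("top",T0,320,145,400,225),("side",S0,300,185,372,245)):
    s=5; k=cv2.convertScaleAbs(cv2.resize(im[y0:y1,x0:x1],None,fx=s,fy=s,interpolation=cv2.INTER_CUBIC),alpha=1.5)
    for P,col in((C*.084+c+[0,0,.04],(0,0,255)),(C*.0785+c+[0,0,.005],(255,0,0)),(C*.084+c,(0,255,255)),(e,(255,0,255))):
        q=((proj(n,P)-[x0,y0]+.5)*s).astype(int); cv2.polylines(k,[q],False,col,1)
    out.append(k)
h=max(o.shape[0] for o in out)
cv2.imwrite("pics/d1.png",np.hstack([cv2.copyMakeBorder(o,0,h-o.shape[0],0,0,cv2.BORDER_CONSTANT) for o in out]))
```

```text
(no output)
```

View pics/d1.png

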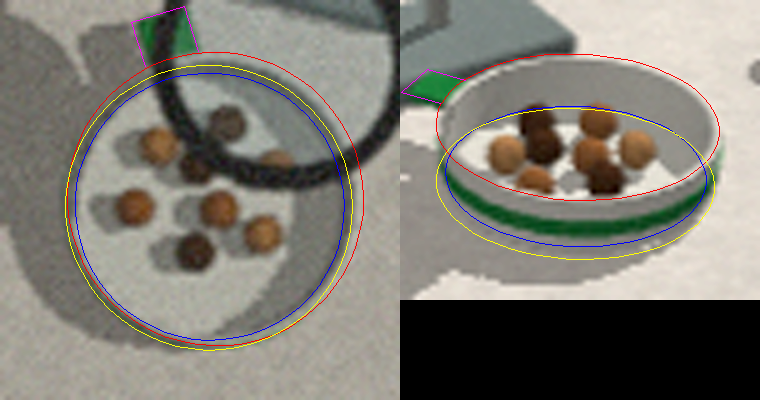

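Call:
carry_out(targets=[{"gripper": -1, "linear": [0.009, 0.0282, -0.001], "yaw": -0.0103}, {"gripper": -1, "linear": [0.009, 0.0282, -0.001], "yaw": -0.0103}, {"gripper": -1, "linear": [0.009, 0.0282, -0.001], "yaw": -0.0103}, {"gripper": -1, "linear": [0.009, 0.0282, -0.001], "yaw": -0.0103}, {"gripper": -1, "linear": [0.009, 0.0282, -0.001], "yaw": -0.0103}, {"gripper": -1, "linear": [0.009, 0.0282, -0.001], "yaw": -0.0103}, {"gripper": -1, "linear": [0.009, 0.0282, -0.001], "yaw": -0.0103}, {"gripper": -1, "linear": [0.009, 0.0282, -0.001], "yaw": -0.0103}, {"gripper": -1, "linear": [0, 0, 0], "yaw": 0}, {"gripper": -1, "linear": [0, 0, -0.02], "yaw": 0}, {"gripper": -1, "linear": [0, 0, -0.02], "yaw": 0}, {"gripper": -1, "linear": [0, 0, -0.02], "yaw": 0}, {"gripper": -1, "linear": [0, 0, -0.02], "yaw": 0}, {"gripper": -1, "linear": [0, 0, -0.02], "yaw": 0}, {"gripper": -1, "linear": [0, 0, 0], "yaw": 0}, {"gripper": -1, "linear": [0, 0, 0], "yaw": 0}])

```text
time: 3.1
tcp_pos: [0.5756, 0.2026, 0.1704]
tcp_rot: [3.129, 0.275, -0.004]
ft_force: [-0.6, 0.1, 0.9]
opening: 0.999
finger_force: 0.0
```

Run:
```python
from h import *
a,b=arm.camera("top"),arm.camera("side")
cv2.imwrite("pics/t2.png",a);cv2.imwrite("pics/s2.png",b)
crop(a,"pics/a.png",200,150,290,230,4.4);crop(b,"pics/b.png",190,160,280,240,4.4)
cv2.imwrite("pics/g1.png",np.hstack([cv2.imread("pics/a.png"),cv2.imread("pics/b.png")]))
```

```text
(no output)
```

View pics/g1.png

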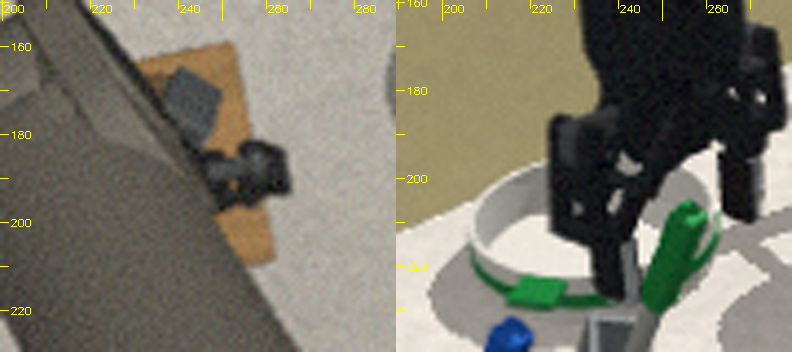

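Run:
```python
from h import *
a=np.radians(10.04);y=np.array([-np.sin(a),np.cos(a),0]);t=np.array([.5756,.2026,.1704])
print(proj("side",[t,t+.0425*y+[0,0,.008],t-.0425*y+[0,0,.008],t+[0,0,.011]]).round(1))
m=np.array([.5767,.2049,.1823]);ax=np.array([-.4226*np.cos(a),-.4226*np.sin(a),.9063])
print(proj("side",[m-.043*ax,m,m+.027*ax]).round(1))
```

```text
[[254.9 220.2]
 [241.5 226. ]
 [266.8 208.8]
 [254.5 215.9]]
[[248.5 228.1]
 [253.3 215.8]
 [256.6 207.7]]
```

Call:
carry_out(targets=[{"gripper": -1, "linear": [0.001, 0.002, 0], "yaw": 0}, {"gripper": 1, "linear": [0, 0, 0], "yaw": 0}, {"gripper": 1, "linear": [0, 0, 0], "yaw": 0}, {"gripper": 1, "linear": [0, 0, 0], "yaw": 0}, {"gripper": 1, "linear": [0, 0, 0], "yaw": 0}, {"gripper": 1, "linear": [0, 0, 0], "yaw": 0}, {"gripper": 1, "linear": [0, 0, 0], "yaw": 0}, {"gripper": 1, "linear": [0, 0, 0], "yaw": 0}, {"gripper": 1, "linear": [0, 0, 0], "yaw": 0}, {"gripper": 1, "linear": [0, 0, 0], "yaw": 0}, {"gripper": 1, "linear": [0, 0, 0], "yaw": 0}, {"gripper": 1, "linear": [0, 0, 0], "yaw": 0}])

```text
time: 4.2
tcp_pos: [0.5774, 0.2051, 0.1714]
tcp_rot: [3.129, 0.275, 0.0]
ft_force: [-1.1, 0.0, 2.3]
opening: 0.176
finger_force: 58.8
```

Call:
carry_out(targets=[{"gripper": 1, "linear": [-0.0042, -0.0007, 0.0091], "yaw": 0}, {"gripper": 1, "linear": [-0.0042, -0.0007, 0.0091], "yaw": 0}, {"gripper": 1, "linear": [-0.0042, -0.0007, 0.0091], "yaw": 0}, {"gripper": 1, "linear": [0, 0, 0], "yaw": 0}])

```text
time: 4.53
tcp_pos: [0.5645, 0.2034, 0.2012]
tcp_rot: [-3.129, -0.276, -0.003]
ft_force: [-0.5, -0.2, -0.1]
opening: 0.18
finger_force: 58.9
```

Call:
carry_out(targets=[{"gripper": 1, "linear": [-0.0042, -0.0007, 0.0091], "yaw": 0}, {"gripper": 1, "linear": [-0.0042, -0.0007, 0.0091], "yaw": 0}, {"gripper": 1, "linear": [-0.0042, -0.0007, 0.0091], "yaw": 0}, {"gripper": 1, "linear": [-0.0042, -0.0007, 0.0091], "yaw": 0}, {"gripper": 1, "linear": [-0.0042, -0.0007, 0.0091], "yaw": 0}, {"gripper": 1, "linear": [-0.0042, -0.0007, 0.0091], "yaw": 0}, {"gripper": 1, "linear": [-0.0042, -0.0007, 0.0091], "yaw": 0}, {"gripper": 1, "linear": [-0.0042, -0.0007, 0.0091], "yaw": 0}, {"gripper": 1, "linear": [-0.0042, -0.0007, 0.0091], "yaw": 0}, {"gripper": 1, "linear": [-0.0042, -0.0007, 0.0091], "yaw": 0}, {"gripper": 1, "linear": [-0.0042, -0.0007, 0.0091], "yaw": 0}, {"gripper": 1, "linear": [0, 0, 0], "yaw": 0}])

```text
time: 5.53
tcp_pos: [0.5186, 0.1958, 0.301]
tcp_rot: [-3.129, -0.276, -0.004]
ft_force: [0.5, 0.3, -0.9]
opening: 0.178
finger_force: 58.9
```

Run:
```python
from h import *
b=arm.camera("side");cv2.imwrite("pics/s3.png",b);crop(b,"pics/g2.png",180,80,330,260,3.3)
s=arm.sense();print(s["tcp_pos"],s["q"].round(2))
a=np.radians(10.04);t=s["tcp_pos"]+[0,0,.011];ax=np.array([-.4226*np.cos(a),-.4226*np.sin(a),.9063])
print(proj("side",[t-.178*ax,t-.043*ax,t+.027*ax]).round(1),t-.178*ax)
```

```text
[0.5187284  0.19563839 0.29998367] [-0.12  0.25 -0.42  1.75  0.11  1.16 -1.97]
[[248.5 226.2]
 [265.1 184.3]
 [275.4 158.7]] [0.59279926 0.2087524  0.14966227]
```

View pics/g2.png

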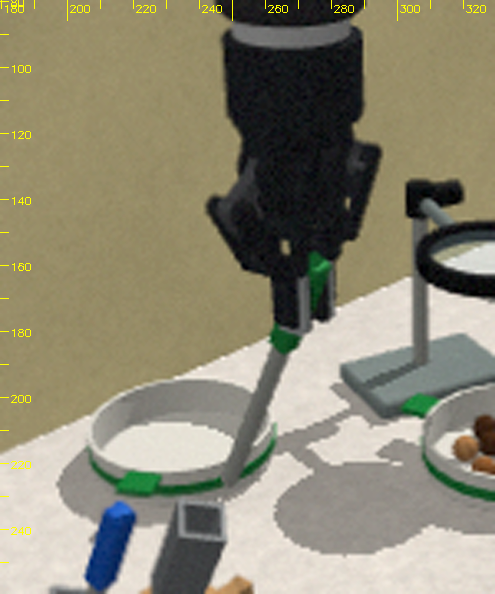

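Call:
carry_out(targets=[{"gripper": 1, "linear": [0.0007, -0.008, 0.0012], "yaw": -0.02}, {"gripper": 1, "linear": [0.0007, -0.014, 0.0012], "yaw": -0.028}, {"gripper": 1, "linear": [0.0007, -0.015, 0.0012], "yaw": -0.03}, {"gripper": 1, "linear": [0.0007, -0.015, 0.0012], "yaw": -0.03}, {"gripper": 1, "linear": [0.0007, -0.015, 0.0012], "yaw": -0.03}, {"gripper": 1, "linear": [0.0007, -0.015, 0.0012], "yaw": -0.03}, {"gripper": 1, "linear": [0.0007, -0.015, 0.0012], "yaw": -0.03}, {"gripper": 1, "linear": [0.0007, -0.015, 0.0012], "yaw": -0.03}, {"gripper": 1, "linear": [0.0007, -0.015, 0.0012], "yaw": -0.03}, {"gripper": 1, "linear": [0.0007, -0.015, 0.0012], "yaw": -0.03}, {"gripper": 1, "linear": [0.0007, -0.015, 0.0012], "yaw": -0.03}, {"gripper": 1, "linear": [0.0007, -0.015, 0.0012], "yaw": -0.03}, {"gripper": 1, "linear": [0.0007, -0.015, 0.0012], "yaw": -0.03}, {"gripper": 1, "linear": [0.0007, -0.015, 0.0012], "yaw": -0.03}, {"gripper": 1, "linear": [0.0007, -0.015, 0.0012], "yaw": -0.03}, {"gripper": 1, "linear": [0.0007, -0.015, 0.0012], "yaw": -0.03}, {"gripper": 1, "linear": [0.0007, -0.015, 0.0012], "yaw": -0.03}, {"gripper": 1, "linear": [0.0007, -0.015, 0.0012], "yaw": -0.022}, {"gripper": 1, "linear": [0, 0, 0], "yaw": 0}])

```text
time: 7.17
tcp_pos: [0.5312, -0.0712, 0.3205]
tcp_rot: [3.092, -0.549, 0.001]
ft_force: [0.4, -0.4, -1.2]
opening: 0.181
finger_force: 58.8
```

```bash
cat > tip.py <<'E'
from h import *
s=arm.sense();p=s["tcp_pos"];R=cv2.Rodrigues(s["tcp_rot"])[0];a=np.arctan2(R[1,0],R[0,0])
tip=p+[.0752*np.cos(a),.0752*np.sin(a),-.1503]
print("t",s["time"],"tcp",p.round(4),"yaw",np.degrees(a).round(2),"tip",tip.round(4),"F",s["ft_force"].round(1))
C=np.array([.6153,-.1235]);w=np.array([.657,-.112,.045])
print("to waypoint",(w-tip).round(4),"r,ang",np.hypot(*(tip[:2]-C)).round(4),np.degrees(np.arctan2(*(tip[:2]-C)[::-1])).round(1))
E
python3 tip.py
```

```text
t 7.1667 tcp [ 0.5312 -0.0712  0.3205] yaw -20.13 tip [ 0.6018 -0.0971  0.1702] F [ 0.4 -0.4 -1.2]
to waypoint [ 0.0552 -0.0149 -0.1252] r,ang 0.0297 117.0
```

Call:
carry_out(targets=[{"gripper": 1, "linear": [0.0042, -0.0011, -0.0096], "yaw": 0}, {"gripper": 1, "linear": [0.0042, -0.0011, -0.0096], "yaw": 0}, {"gripper": 1, "linear": [0.0042, -0.0011, -0.0096], "yaw": 0}, {"gripper": 1, "linear": [0.0042, -0.0011, -0.0096], "yaw": 0}, {"gripper": 1, "linear": [0.0042, -0.0011, -0.0096], "yaw": 0}, {"gripper": 1, "linear": [0.0042, -0.0011, -0.0096], "yaw": 0}, {"gripper": 1, "linear": [0.0042, -0.0011, -0.0096], "yaw": 0}, {"gripper": 1, "linear": [0.0042, -0.0011, -0.0096], "yaw": 0}, {"gripper": 1, "linear": [0.0042, -0.0011, -0.0096], "yaw": 0}, {"gripper": 1, "linear": [0.0042, -0.0011, -0.0096], "yaw": 0}, {"gripper": 1, "linear": [0.0042, -0.0011, -0.0096], "yaw": 0}, {"gripper": 1, "linear": [0.0042, -0.0011, -0.0096], "yaw": 0}, {"gripper": 1, "linear": [0.0042, -0.0011, -0.0096], "yaw": 0}, {"gripper": 1, "linear": [0, 0, 0], "yaw": 0}])

```text
time: 8.33
tcp_pos: [0.5854, -0.0813, 0.1931]
tcp_rot: [3.095, -0.539, -0.004]
ft_force: [-0.9, 0.9, -1.1]
opening: 0.178
finger_force: 58.8
```

```bash
python3 tip.py
python3 - <<'E'
from h import *
a,b=arm.camera("top"),arm.camera("side")
cv2.imwrite("pics/t4.png",a);cv2.imwrite("pics/s4.png",b)
crop(a,"pics/a.png",310,120,410,240,3.9);crop(b,"pics/b.png",290,120,390,240,3.9)
cv2.imwrite("pics/g3.png",np.hstack([cv2.imread("pics/a.png"),cv2.imread("pics/b.png")]))
E
```

```text
t 8.3333 tcp [ 0.5854 -0.0813  0.1931] yaw -19.76 tip [ 0.6562 -0.1067  0.0428] F [-0.9  0.9 -1.1]
to waypoint [ 0.0008 -0.0053  0.0022] r,ang 0.0442 22.4
```

View pics/g3.png

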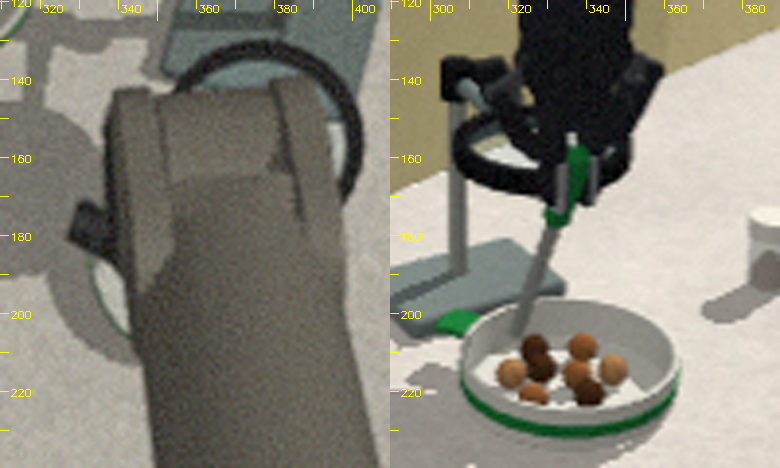

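Run:
```python
from h import *
print(proj("side",[[.6562,-.1067,.0428],[.657,-.112,.010],[.653,-.1134,.01]]).round(1))
q=[(535,348),(542,367),(583,347),(512,374),(577,375),(613,369),(588,392),(533,394)]
print(atz("side",[(290+(u-390)/3.9-.5,120+v/3.9-.5) for u,v in q],.0173).round(3))
```

```text
[[321.  205.5]
 [321.9 214. ]
 [323.1 214.3]]
[[ 0.659 -0.136  0.017]
 [ 0.636 -0.119  0.017]
 [ 0.633 -0.164  0.017]
 [ 0.646 -0.095  0.017]
 [ 0.609 -0.128  0.017]
 [ 0.594 -0.154  0.017]
 [ 0.587 -0.116  0.017]
 [ 0.616 -0.085  0.017]]
```

Call:
carry_out(targets=[{"gripper": 1, "linear": [0.0008, -0.0025, 0], "yaw": 0}, {"gripper": 1, "linear": [0, -0.0028, -0.004], "yaw": 0}, {"gripper": 1, "linear": [0, 0, -0.0058], "yaw": 0}, {"gripper": 1, "linear": [0, 0, -0.0058], "yaw": 0}, {"gripper": 1, "linear": [0, 0, -0.0058], "yaw": 0}, {"gripper": 1, "linear": [0, 0, -0.0058], "yaw": 0}, {"gripper": 1, "linear": [0, 0, -0.005], "yaw": 0}, {"gripper": 1, "linear": [0, 0, 0], "yaw": 0}])

```text
time: 9.1
tcp_pos: [0.5857, -0.0861, 0.1618]
tcp_rot: [3.095, -0.538, -0.004]
ft_force: [-0.4, -0.1, -1.5]
opening: 0.181
finger_force: 58.8
```

```bash
python3 tip.py
python3 - <<'E'
import numpy as np
# clockwise circle rows r=39, 9deg steps from ear at 15deg; rounded steps
for h in range(2):
    a=np.radians(15-180*h-9*np.arange(21)); P=.039*np.c_[np.cos(a),np.sin(a)]
    print([list(x) for x in np.diff(P,axis=0).round(4)], np.diff(P,axis=0).round(4).sum(0))
E
```

```text
t 9.1 tcp [ 0.5857 -0.0861  0.1618] yaw -19.73 tip [ 0.6565 -0.1115  0.0115] F [-0.4 -0.1 -1.5]
to waypoint [ 0.0005 -0.0005  0.0335] r,ang 0.0429 16.2
[[np.float64(0.0011), np.float64(-0.006)], [np.float64(0.0002), np.float64(-0.0061)], [np.float64(-0.0008), np.float64(-0.0061)], [np.float64(-0.0017), np.float64(-0.0059)], [np.float64(-0.0026), np.float64(-0.0055)], [np.float64(-0.0035), np.float64(-0.005)], [np.float64(-0.0042), np.float64(-0.0044)], [np.float64(-0.0049), np.float64(-0.0037)], [np.float64(-0.0054), np.float64(-0.0029)], [np.float64(-0.0058), np.float64(-0.002)], [np.float64(-0.006), np.float64(-0.0011)], [np.float64(-0.0061), np.float64(-0.0002)], [np.float64(-0.0061), np.float64(0.0008)], [np.float64(-0.0059), np.float64(0.0017)], [np.float64(-0.0055), np.float64(0.0026)], [np.float64(-0.005), np.float64(0.0035)], [np.float64(-0.0044), np.float64(0.0042)], [np.float64(-0.0037), np.float64(0.0049)], [np.float64(-0.0029), np.float64(0.0054)], [np.float64(-0.002), np.float64(0.0058)]] [-0.0752 -0.02  ]
[[np.float64(-0.0011), np.float64(0.006)], [np.float64(-0.0002), np.float64(0.0061)], [np.float64(0.0008), np.float64(0.0061)], [np.float64(0.0017), np.float64(0.0059)], [np.float64(0.0026), np.float64(0.0055)], [np.float64(0.0035), np.float64(0.005)], [np.float64(0.0042), np.float64(0.0044)], [np.float64(0.0049), np.float64(0.0037)], [np.float64(0.0054), np.float64(0.0029)], [np.float64(0.0058), np.float64(0.002)], [np.float64(0.006), np.float64(0.0011)], [np.float64(0.0061), np.float64(0.0002)], [np.float64(0.0061), np.float64(-0.0008)], [np.float64(0.0059), np.float64(-0.0017)], [np.float64(0.0055), np.float64(-0.0026)], [np.float64(0.005), np.float64(-0.0035)], [np.float64(0.0044), np.float64(-0.0042)], [np.float64(0.0037), np.float64(-0.0049)], [np.float64(0.0029), np.float64(-0.0054)], [np.float64(0.002), np.float64(-0.0058)]] [0.0752 0.02  ]
```

Call:
carry_out(targets=[{"gripper": 1, "linear": [0.0002, -0.0063, -0.0005], "yaw": 0}, {"gripper": 1, "linear": [-0.0007, -0.0064, -0.0005], "yaw": 0}, {"gripper": 1, "linear": [-0.0017, -0.0064, -0.0005], "yaw": 0}, {"gripper": 1, "linear": [-0.0026, -0.0062, -0.0005], "yaw": 0}, {"gripper": 1, "linear": [-0.0026, -0.0055, 0], "yaw": 0}, {"gripper": 1, "linear": [-0.0035, -0.005, 0], "yaw": 0}, {"gripper": 1, "linear": [-0.0042, -0.0044, 0], "yaw": 0}, {"gripper": 1, "linear": [-0.0049, -0.0037, 0], "yaw": 0}, {"gripper": 1, "linear": [-0.0054, -0.0029, 0], "yaw": 0}, {"gripper": 1, "linear": [-0.0058, -0.002, 0], "yaw": 0}, {"gripper": 1, "linear": [-0.006, -0.0011, 0], "yaw": 0}, {"gripper": 1, "linear": [-0.0061, -0.0002, 0], "yaw": 0}, {"gripper": 1, "linear": [-0.0061, 0.0008, 0], "yaw": 0}, {"gripper": 1, "linear": [-0.0059, 0.0017, 0], "yaw": 0}, {"gripper": 1, "linear": [-0.0055, 0.0026, 0], "yaw": 0}, {"gripper": 1, "linear": [-0.005, 0.0035, 0], "yaw": 0}, {"gripper": 1, "linear": [-0.0044, 0.0042, 0], "yaw": 0}, {"gripper": 1, "linear": [-0.0037, 0.0049, 0], "yaw": 0}, {"gripper": 1, "linear": [-0.0029, 0.0054, 0], "yaw": 0}, {"gripper": 1, "linear": [-0.002, 0.0058, 0], "yaw": 0}])

```text
time: 10.77
tcp_pos: [0.5075, -0.1068, 0.1614]
tcp_rot: [-3.095, 0.538, -0.0]
ft_force: [0.1, -0.7, -0.6]
opening: 0.181
finger_force: 58.9
```

```bash
python3 tip.py; python3 -c "
from h import *
b=arm.camera('side');cv2.imwrite('pics/s5.png',b);crop(b,'pics/g4.png',280,120,390,250,4)"
```

```text
t 10.7667 tcp [ 0.5075 -0.1068  0.1614] yaw -19.73 tip [ 0.5783 -0.1322  0.0111] F [ 0.1 -0.7 -0.6]
to waypoint [0.0787 0.0202 0.0339] r,ang 0.038 -166.8
```

View pics/g4.png

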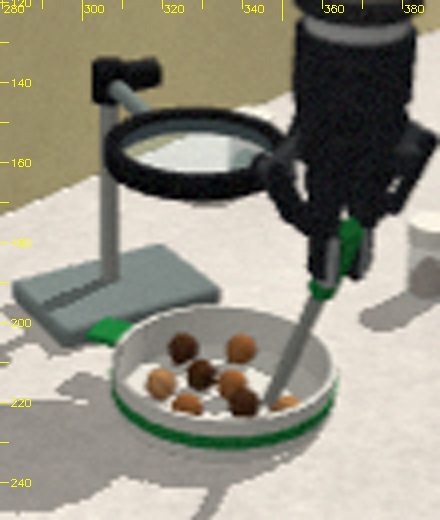

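Call:
carry_out(targets=[{"gripper": 1, "linear": [-0.0011, 0.006, -0.0005], "yaw": 0}, {"gripper": 1, "linear": [-0.0002, 0.0061, -0.0005], "yaw": 0}, {"gripper": 1, "linear": [0.0008, 0.0061, 0], "yaw": 0}, {"gripper": 1, "linear": [0.0017, 0.0059, 0], "yaw": 0}, {"gripper": 1, "linear": [0.0026, 0.0055, 0], "yaw": 0}, {"gripper": 1, "linear": [0.0035, 0.005, 0], "yaw": 0}, {"gripper": 1, "linear": [0.0042, 0.0044, 0], "yaw": 0}, {"gripper": 1, "linear": [0.0049, 0.0037, 0], "yaw": 0}, {"gripper": 1, "linear": [0.0054, 0.0029, 0], "yaw": 0}, {"gripper": 1, "linear": [0.0058, 0.002, 0], "yaw": 0}, {"gripper": 1, "linear": [0.006, 0.0011, 0], "yaw": 0}, {"gripper": 1, "linear": [0.0061, 0.0002, 0], "yaw": 0}, {"gripper": 1, "linear": [0.0061, -0.0008, 0], "yaw": 0}, {"gripper": 1, "linear": [0.0059, -0.0017, 0], "yaw": 0}, {"gripper": 1, "linear": [0.0055, -0.0026, 0], "yaw": 0}, {"gripper": 1, "linear": [0.005, -0.0035, 0], "yaw": 0}, {"gripper": 1, "linear": [0.0044, -0.0042, 0], "yaw": 0}, {"gripper": 1, "linear": [0.0037, -0.0049, 0], "yaw": 0}, {"gripper": 1, "linear": [0.0029, -0.0054, 0], "yaw": 0}, {"gripper": 1, "linear": [0.002, -0.0058, 0], "yaw": 0}])

```text
time: 12.48
tcp_pos: [0.5833, -0.0882, 0.1603]
tcp_rot: [3.095, -0.539, 0.0]
ft_force: [-0.1, -0.2, -1.0]
opening: 0.177
finger_force: 58.8
```

```bash
python3 tip.py
```

```text
t 12.4833 tcp [ 0.5833 -0.0882  0.1603] yaw -19.75 tip [ 0.6541 -0.1136  0.01  ] F [-0.1 -0.2 -1. ]
to waypoint [0.0029 0.0016 0.035 ] r,ang 0.04 14.3
```

Call:
carry_out(targets=[{"gripper": 1, "linear": [0.0009, -0.006, -0.0005], "yaw": 0}, {"gripper": 1, "linear": [0.0, -0.0061, -0.0005], "yaw": 0}, {"gripper": 1, "linear": [-0.001, -0.0061, 0], "yaw": 0}, {"gripper": 1, "linear": [-0.0017, -0.0059, 0], "yaw": 0}, {"gripper": 1, "linear": [-0.0026, -0.0055, 0], "yaw": 0}, {"gripper": 1, "linear": [-0.0035, -0.005, 0], "yaw": 0}, {"gripper": 1, "linear": [-0.0042, -0.0044, 0], "yaw": 0}, {"gripper": 1, "linear": [-0.0049, -0.0037, 0], "yaw": 0}, {"gripper": 1, "linear": [-0.0054, -0.0029, 0], "yaw": 0}, {"gripper": 1, "linear": [-0.0058, -0.002, 0], "yaw": 0}, {"gripper": 1, "linear": [-0.006, -0.0011, 0], "yaw": 0}, {"gripper": 1, "linear": [-0.0061, -0.0002, 0], "yaw": 0}, {"gripper": 1, "linear": [-0.0061, 0.0008, 0], "yaw": 0}, {"gripper": 1, "linear": [-0.0059, 0.0017, 0], "yaw": 0}, {"gripper": 1, "linear": [-0.0055, 0.0026, 0], "yaw": 0}, {"gripper": 1, "linear": [-0.005, 0.0035, 0], "yaw": 0}, {"gripper": 1, "linear": [-0.0044, 0.0042, 0], "yaw": 0}, {"gripper": 1, "linear": [-0.0037, 0.0049, 0], "yaw": 0}, {"gripper": 1, "linear": [-0.0029, 0.0054, 0], "yaw": 0}, {"gripper": 1, "linear": [-0.002, 0.0058, 0], "yaw": 0}])

```text
time: 14.15
tcp_pos: [0.5068, -0.1068, 0.1593]
tcp_rot: [3.095, -0.538, -0.0]
ft_force: [1.2, 1.1, -1.1]
opening: 0.178
finger_force: 58.9
```

Call:
carry_out(targets=[{"gripper": 1, "linear": [-0.0011, 0.006, 0], "yaw": 0}, {"gripper": 1, "linear": [-0.0002, 0.0061, 0], "yaw": 0}, {"gripper": 1, "linear": [0.0008, 0.0061, 0], "yaw": 0}, {"gripper": 1, "linear": [0.0017, 0.0059, 0], "yaw": 0}, {"gripper": 1, "linear": [0.0026, 0.0055, 0], "yaw": 0}, {"gripper": 1, "linear": [0.0035, 0.005, 0], "yaw": 0}, {"gripper": 1, "linear": [0.0042, 0.0044, 0], "yaw": 0}, {"gripper": 1, "linear": [0.0049, 0.0037, 0], "yaw": 0}, {"gripper": 1, "linear": [0.0054, 0.0029, 0], "yaw": 0}, {"gripper": 1, "linear": [0.0058, 0.002, 0], "yaw": 0}, {"gripper": 1, "linear": [0.006, 0.0011, 0], "yaw": 0}, {"gripper": 1, "linear": [0.0061, 0.0002, 0], "yaw": 0}, {"gripper": 1, "linear": [0.0061, -0.0008, 0], "yaw": 0}, {"gripper": 1, "linear": [0.0059, -0.0017, 0], "yaw": 0}, {"gripper": 1, "linear": [0.0055, -0.0026, 0], "yaw": 0}, {"gripper": 1, "linear": [0.005, -0.0035, 0], "yaw": 0}, {"gripper": 1, "linear": [0.0044, -0.0042, 0], "yaw": 0}, {"gripper": 1, "linear": [0.0037, -0.0049, 0], "yaw": 0}, {"gripper": 1, "linear": [0.0029, -0.0054, 0], "yaw": 0}, {"gripper": 1, "linear": [0.002, -0.0058, 0], "yaw": 0}])

```text
time: 15.82
tcp_pos: [0.5826, -0.0882, 0.1592]
tcp_rot: [3.095, -0.539, -0.0]
ft_force: [-0.6, -0.4, -1.0]
opening: 0.178
finger_force: 58.9
```

```bash
python3 tip.py
```

```text
t 15.8167 tcp [ 0.5826 -0.0882  0.1592] yaw -19.76 tip [ 0.6534 -0.1136  0.0089] F [-0.6 -0.4 -1. ]
to waypoint [0.0036 0.0016 0.0361] r,ang 0.0394 14.5
```

Call:
carry_out(targets=[{"gripper": 1, "linear": [0.001, -0.006, 0], "yaw": 0}, {"gripper": 1, "linear": [0, 0, 0], "yaw": 0}, {"gripper": 1, "linear": [0, 0, 0.005], "yaw": 0}, {"gripper": 1, "linear": [0, 0, 0.008], "yaw": 0}, {"gripper": 1, "linear": [0, 0, 0.008], "yaw": 0}, {"gripper": 1, "linear": [0, 0, 0.008], "yaw": 0}, {"gripper": 1, "linear": [-0.001, 0, 0.008], "yaw": 0}, {"gripper": 1, "linear": [-0.0042, 0.0014, 0.0096], "yaw": 0}, {"gripper": 1, "linear": [-0.0042, 0.0014, 0.0096], "yaw": 0}, {"gripper": 1, "linear": [-0.0042, 0.0014, 0.0096], "yaw": 0}, {"gripper": 1, "linear": [-0.0042, 0.0014, 0.0096], "yaw": 0}, {"gripper": 1, "linear": [-0.0042, 0.0014, 0.0096], "yaw": 0}, {"gripper": 1, "linear": [-0.0042, 0.0014, 0.0096], "yaw": 0}, {"gripper": 1, "linear": [-0.0042, 0.0014, 0.0096], "yaw": 0}, {"gripper": 1, "linear": [-0.0042, 0.0014, 0.0096], "yaw": 0}, {"gripper": 1, "linear": [-0.0042, 0.0014, 0.0096], "yaw": 0}, {"gripper": 1, "linear": [-0.0042, 0.0014, 0.0096], "yaw": 0}, {"gripper": 1, "linear": [-0.0042, 0.0014, 0.0096], "yaw": 0}, {"gripper": 1, "linear": [-0.0042, 0.0014, 0.0096], "yaw": 0}, {"gripper": 1, "linear": [-0.0042, 0.0014, 0.0096], "yaw": 0}])

```text
time: 17.48
tcp_pos: [0.5273, -0.0752, 0.3221]
tcp_rot: [-3.095, 0.539, -0.0]
ft_force: [0.4, 0.6, -1.5]
opening: 0.182
finger_force: 58.8
```

```bash
python3 tip.py
```

```text
t 17.4833 tcp [ 0.5273 -0.0752  0.3221] yaw -19.75 tip [ 0.5981 -0.1006  0.1718] F [ 0.4  0.6 -1.5]
to waypoint [ 0.0589 -0.0114 -0.1268] r,ang 0.0287 126.8
```

Call:
carry_out(targets=[{"gripper": 1, "linear": [-0.0004, 0.0097, 0], "yaw": 0.02}, {"gripper": 1, "linear": [-0.0007, 0.015, -0.0008], "yaw": 0.029}, {"gripper": 1, "linear": [-0.0007, 0.015, -0.0008], "yaw": 0.029}, {"gripper": 1, "linear": [-0.0007, 0.015, -0.0008], "yaw": 0.029}, {"gripper": 1, "linear": [-0.0007, 0.015, -0.0008], "yaw": 0.029}, {"gripper": 1, "linear": [-0.0007, 0.015, -0.0008], "yaw": 0.029}, {"gripper": 1, "linear": [-0.0007, 0.015, -0.0008], "yaw": 0.029}, {"gripper": 1, "linear": [-0.0007, 0.015, -0.0008], "yaw": 0.029}, {"gripper": 1, "linear": [-0.0007, 0.015, -0.0008], "yaw": 0.029}, {"gripper": 1, "linear": [-0.0007, 0.015, -0.0008], "yaw": 0.029}, {"gripper": 1, "linear": [-0.0007, 0.015, -0.0008], "yaw": 0.029}, {"gripper": 1, "linear": [-0.0007, 0.015, -0.0008], "yaw": 0.029}, {"gripper": 1, "linear": [-0.0007, 0.015, -0.0008], "yaw": 0.029}, {"gripper": 1, "linear": [-0.0007, 0.015, -0.0008], "yaw": 0.029}, {"gripper": 1, "linear": [-0.0007, 0.015, -0.0008], "yaw": 0.029}, {"gripper": 1, "linear": [-0.0007, 0.015, -0.0008], "yaw": 0.029}, {"gripper": 1, "linear": [-0.0007, 0.015, -0.0008], "yaw": 0.029}, {"gripper": 1, "linear": [-0.0007, 0.015, -0.0008], "yaw": 0.029}, {"gripper": 1, "linear": [0, 0.005, 0], "yaw": 0.007}, {"gripper": 1, "linear": [0, 0, 0], "yaw": 0}])

```text
time: 19.15
tcp_pos: [0.5151, 0.1965, 0.3074]
tcp_rot: [-3.128, -0.28, 0.0]
ft_force: [0.6, 0.3, -0.8]
opening: 0.18
finger_force: 58.8
```

Run:
```python
from h import *
b=arm.camera("side");cv2.imwrite("pics/s6.png",b);crop(b,"pics/g5.png",190,130,380,270,4)
s=arm.sense();p=s["tcp_pos"];R=cv2.Rodrigues(s["tcp_rot"])[0];a=np.arctan2(R[1,0],R[0,0])
h=np.array([.5774,.2051,.1714]);ax=np.array([-.4161,-.0737,.9063])
d=p-h;k=d@ax;print(p,np.degrees(a),"pulled",k,"off line",(d-k*ax).round(4),"to150",(h+.15*ax-p).round(4))
e=np.array([-.4226*np.cos(a),-.4226*np.sin(a),.9063]);t=p+[0,0,.011]
print(proj("side",[t-.178*e,t-.043*e,t+.027*e]).round(1))
```

```text
[0.51542941 0.19491615 0.30739116] 10.109789831130358 pulled 0.1497852973515328 off line [0.0004 0.0009 0.0002] to150 [-0.0004 -0.0009 -0.    ]
[[249.4 223.8]
 [266.3 181.4]
 [276.6 155.5]]
```

View pics/g5.png

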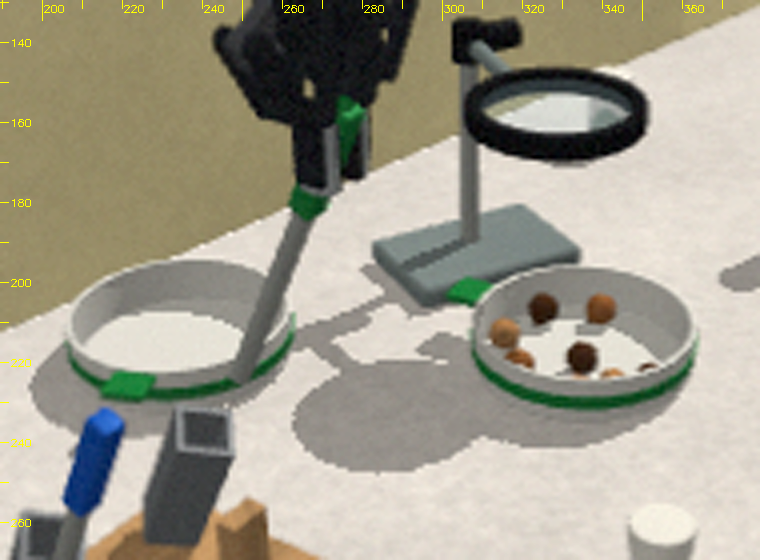

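Call:
carry_out(targets=[{"gripper": 1, "linear": [0.0032, -0.0003, 0.0017], "yaw": 0}, {"gripper": 1, "linear": [0.0042, 0.0007, -0.0091], "yaw": 0}, {"gripper": 1, "linear": [0.0042, 0.0007, -0.0091], "yaw": 0}, {"gripper": 1, "linear": [0.0042, 0.0007, -0.0091], "yaw": 0}, {"gripper": 1, "linear": [0.0042, 0.0007, -0.0091], "yaw": 0}, {"gripper": 1, "linear": [0.0042, 0.0007, -0.0091], "yaw": 0}, {"gripper": 1, "linear": [0.0042, 0.0007, -0.0091], "yaw": 0}, {"gripper": 1, "linear": [0.0042, 0.0007, -0.0091], "yaw": 0}, {"gripper": 1, "linear": [0, 0, 0], "yaw": 0}])

```text
time: 19.95
tcp_pos: [0.5479, 0.1985, 0.2429]
tcp_rot: [3.129, 0.275, -0.005]
ft_force: [-0.1, 0.4, -1.1]
opening: 0.176
finger_force: 58.8
```

Call:
carry_out(targets=[{"gripper": 1, "linear": [0.0042, 0.0008, -0.0091], "yaw": 0}, {"gripper": 1, "linear": [0.0042, 0.0008, -0.0091], "yaw": 0}, {"gripper": 1, "linear": [0.0042, 0.0008, -0.0091], "yaw": 0}, {"gripper": 1, "linear": [0.0042, 0.0008, -0.0091], "yaw": 0}, {"gripper": 1, "linear": [0.0042, 0.0008, -0.0091], "yaw": 0}, {"gripper": 1, "linear": [0.0042, 0.0008, -0.0091], "yaw": 0}, {"gripper": 1, "linear": [0.0042, 0.0008, -0.0091], "yaw": 0}, {"gripper": 1, "linear": [0, 0, 0], "yaw": 0}])

```text
time: 20.62
tcp_pos: [0.5773, 0.2042, 0.1794]
tcp_rot: [3.129, 0.275, -0.004]
ft_force: [0.2, -0.5, -1.2]
opening: 0.178
finger_force: 58.9
```

```bash
python3 -c "
from h import *
for i in range(3):
    arm.camera('side'); s=arm.sense();print(s['tcp_pos'].round(4),s['ft_force'].round(1),(np.array([.5774,.2051,.1714])-s['tcp_pos']).round(4))"
```

```text
[0.5772 0.2043 0.1804] [-0.5 -0.1 -1.2] [ 0.0002  0.0008 -0.009 ]
[0.5773 0.2046 0.1812] [-0.9 -0.4 -0.8] [ 0.0001  0.0005 -0.0098]
[0.5775 0.2048 0.1819] [ 0.2 -0.5 -0.4] [-0.0001  0.0003 -0.0105]
```

Call:
carry_out(targets=[{"gripper": 1, "linear": [0, 0.0003, -0.004], "yaw": 0}, {"gripper": 1, "linear": [0, 0.0002, -0.0035], "yaw": 0}, {"gripper": 1, "linear": [0, 0, 0], "yaw": 0}, {"gripper": 1, "linear": [0, 0, 0], "yaw": 0}])

```text
time: 21.1
tcp_pos: [0.5773, 0.205, 0.1742]
tcp_rot: [3.129, 0.275, -0.0]
ft_force: [-0.0, -0.1, -0.7]
opening: 0.181
finger_force: 58.9
```

Call:
carry_out(targets=[{"gripper": 1, "linear": [-0.0005, 0, -0.0015], "yaw": 0}, {"gripper": 1, "linear": [0, 0, 0], "yaw": 0}, {"gripper": 0.4, "linear": [0, 0, 0], "yaw": 0}, {"gripper": 0.2, "linear": [0, 0, 0], "yaw": 0}, {"gripper": 0, "linear": [0, 0, 0], "yaw": 0}, {"gripper": -1, "linear": [0, 0, 0], "yaw": 0}, {"gripper": -1, "linear": [0, 0, 0], "yaw": 0}, {"gripper": -1, "linear": [0, 0, 0], "yaw": 0}, {"gripper": -1, "linear": [0, 0, 0], "yaw": 0}, {"gripper": -1, "linear": [0, 0, 0], "yaw": 0}, {"gripper": -1, "linear": [0, 0, 0], "yaw": 0}, {"gripper": -1, "linear": [0, 0, 0], "yaw": 0}, {"gripper": -1, "linear": [0, 0, 0], "yaw": 0}])

```text
time: 22.18
tcp_pos: [0.577, 0.2051, 0.1728]
tcp_rot: [3.13, 0.275, -0.0]
ft_force: [-0.4, -0.6, -0.1]
opening: 1.0
finger_force: 0.0
```

Call:
carry_out(targets=[{"gripper": -1, "linear": [0, 0, 0.01], "yaw": 0}, {"gripper": -1, "linear": [0, 0, 0.015], "yaw": 0}, {"gripper": -1, "linear": [0, 0, 0.02], "yaw": 0}, {"gripper": -1, "linear": [0, 0, 0.02], "yaw": 0}, {"gripper": -1, "linear": [0, 0, 0.02], "yaw": 0}, {"gripper": -1, "linear": [0, 0, 0.02], "yaw": 0}, {"gripper": -1, "linear": [0, 0, 0.02], "yaw": 0}, {"gripper": -1, "linear": [-0.01, -0.02, 0.01], "yaw": 0}, {"gripper": -1, "linear": [-0.01, -0.03, 0], "yaw": 0}, {"gripper": -1, "linear": [-0.01, -0.03, 0], "yaw": 0}, {"gripper": -1, "linear": [-0.01, -0.03, 0], "yaw": 0}, {"gripper": -1, "linear": [-0.01, -0.03, 0], "yaw": 0}, {"gripper": -1, "linear": [0, -0.03, 0], "yaw": 0}, {"gripper": -1, "linear": [0, -0.03, 0], "yaw": 0}, {"gripper": -1, "linear": [0, -0.03, 0], "yaw": 0}, {"gripper": -1, "linear": [0, -0.03, 0], "yaw": 0}, {"gripper": -1, "linear": [0, -0.03, 0], "yaw": 0}, {"gripper": -1, "linear": [0, -0.03, 0], "yaw": 0}, {"gripper": -1, "linear": [0, -0.03, 0], "yaw": 0}, {"gripper": -1, "linear": [0, 0, 0], "yaw": 0}])

```text
time: 23.85
tcp_pos: [0.526, -0.1523, 0.3085]
tcp_rot: [3.127, 0.261, -0.0]
ft_force: [-0.0, -0.3, -0.9]
opening: 0.999
finger_force: 0.0
```

Run:
```python
from h import *
b=arm.camera("side");a=arm.camera("top");cv2.imwrite("pics/s7.png",b);cv2.imwrite("pics/t7.png",a)
b0=cv2.imread("pics/side0.png")
k=[cv2.resize(cv2.convertScaleAbs(x[195:330,172:372],alpha=1.5),None,fx=2,fy=2,interpolation=cv2.INTER_CUBIC) for x in(b0,b)]
t=[cv2.resize(cv2.convertScaleAbs(x[90:230,180:380],alpha=1.5),None,fx=2,fy=2,interpolation=cv2.INTER_CUBIC) for x in(cv2.imread("pics/top0.png"),a)]
cv2.imwrite("pics/fin.png",np.vstack([np.hstack(k),np.hstack(t)]))
for n,i in(("before",b0),("after",b)):
    B,G,R=np.moveaxis(i[200:235,243:265].astype(int),2,0);m=G-np.maximum(R,B)>18;ys,xs=np.nonzero(m);print(n,m.sum(),xs.mean()+243,ys.mean()+200,ys.min()+200)
```

```text
before 240 253.1625 217.6875 205
after 232 253.08620689655172 218.06034482758622 206
```

View pics/fin.png

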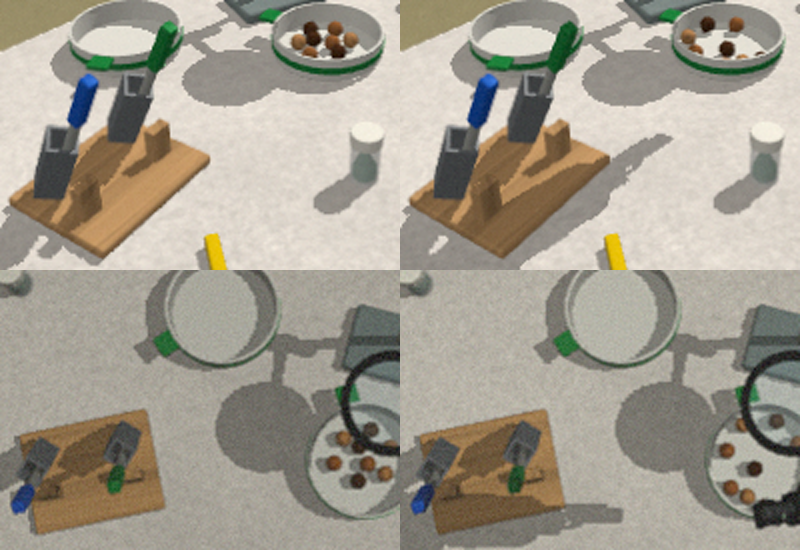

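The stirrer's handle is back at (253,218), the same place as before. The dish, blue stirrer and vials have not moved, and no gall is outside the dish.

```bash
python3 -c "
from bench import arm
print(arm.finish_job())"
```

```text
the job is handed in; nothing more can be done
None
```

I stirred the galls two full clockwise turns from the ear and back, returned the green stirrer fully to its tube, and handed the job in at about 24 s; no verdict came back.

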